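# Cover the wax tin and take up the file

### The arm

A 6-joint arm with a two-finger parallel gripper is mounted at the origin on the work surface. World frame = base frame: x ahead of the robot, y to its left, z up, the work surface at z = 0. Lengths are in m, angles in rad, forces in N, time in s.
With the tool pointing down it reaches from about 0.375 to 0.925 m from the base axis. Payload 5.7 kg.
Tool frame: the origin (TCP) lies on the mounting face of the last link; the fingertips stand 182 mm ahead of it and the grasp point (between the pads) lies 163 mm ahead of it; z points along the fingers, y is the line along which they close (so a half turn about z gives the same grasp; the last joint's range is limited). The gripper opens to 88 mm and grips with 3 to 60 N. Pads are 20 mm wide; open, the fingers measure 115 mm over their backs; the gripper's body (75 mm by 178 mm) begins 61 mm behind the grasp point.
Start: joints at [-1.316, 0.359, 1.51, -0, 1.272, -0.115], TCP at [0.217, -0.559, 0.405] pointing down, gripper open.
Joint ranges: [-2.97, 2.97], [-1.01, 2.36], [0.21, 2.38], [-0.96, 4.11], [0.2, 2.71], [-2.98, 2.98]. Speed limits (rad/s): [2.39, 2.39, 3.14, 3.14, 3.14, 3.14].

### API

Orientations are given as a unit quaternion [x, y, z, w].
In Python, from station import env gives the robot as it stands.
- The arm moves only by the shell command python3 -m crank 'ROWS' [FORCE]. ROWS is JSON, one flat list of numbers, 7 for each row, row after row: the shift along the tool's x, y, z each as a share of 1000 mm, from -1 to 1, then the turn, a rotation vector about the tool's x, y, z each as a share of 90 degrees, from -1 to 1, then the closure, from -1 (fully open) to 1 (shut). A call has exactly 8 rows; each row is the pose to reach, as a shift and turn from the pose commanded when the call began, along the tool's axes at that moment; what a row does not reach only later rows make up. A row lasts 1/8 s, in which the tool goes at most 62.5 mm and 10.7 degrees, less where a joint would pass 70% of its speed; a pose out of reach is approached as far as the arm can. A call with a number of a shift or a turn outside -1 to 1 is refused whole. A call with a gripper value outside its range is refused whole. The fingers move at their own pace and stop on an object; FORCE is the grip in N (left out, the last holds). Time passes only in rows, so rows that repeat a pose let the fingers close, or fill a call up. It gives the time, the measured TCP pose, the force, the opening and the grip force at its end, in the units of the state.
- env.state(): the state, without advancing time (a new reading comes with each control period).
- env.read_camera(name): name is "scene" or "top"; returns the picture (480x640x3 uint8, red, green, blue); there is no depth.
- env.calibration(name): a dict with "mtx" (3x3 intrinsics, pixels), "dist_coeffs" ([k1, k2, p1, p2, k3] as OpenCV has them; the pictures are not rectified), "position" and "orientation" of the camera in the world. Camera axes: x right, y down, z forward; pixel columns grow to the right and rows downward; lengths in m; the calibration is good to about 2 mm. A picture is of the moment at which its call begins. calibration takes no time and is no camera call.
- env.job_done(): hands the job in; it is judged then, once.
The state is a dict: "time_s": time; "qpos": joint angles; "qvel": joint speeds; "tau": joint torques, N m; "ee_pos": TCP position; "orientation": TCP orientation; "force": force on the tool from outside, world axes, zero at the start; "torque": the same for the moment, N m; "opening": opening from 0.0 (shut) to 1.0 (fully open); "grip_force": force on a finger pad.
Only numpy, scipy, OpenCV 4.12 (cv2) and the standard library are available. Lean on these libraries where they do the work, as an engineer would, in place of code of your own. Each camera call takes 0.05 s, during which the arm holds its last target. There are 200 camera calls.

### The job

Sanding dust is about to fly: gently set the loose lid on the open wax tin so that it sits fully home and level, and let go of it. Then draw the long-handled file out of the sloping tool stand, leaving the ball-handled scraper in its slot, and turn the file so that it lies level in the gripper, at least 15 cm above the bench and touching nothing else. Finish while still holding it like that; leave the other things on the bench where they are.

Things in the scene. Friction and masses are not known exactly. Their poses are not given: they have to be found in the camera images.
- tin: Open round steel tin, 86 mm outside diameter, 64 mm high, wall 3 mm (inside diameter 80 mm), standing loose on the bench (about 0.45 kg), with solid pale wax at the bottom. Origin: centre of its underside; z up. Always in the robot's left half of the bench, together with the lid; which of the two is nearer the middle varies.
- tin_rim (a point): Centre of the tin's mouth, at rim height (64 mm above the tin's underside).
- lid: Loose steel lid, about 0.12 kg, right way up on the bench: flange 94 mm diameter, 5 mm thick; plug below it 74 mm diameter, 7 mm deep, fits the tin with 3 mm play all round; dark wooden knob on top, 26 mm diameter, on a 6 mm neck. Origin: centre of the plug's underside, z up. Flange top at z = 12 mm, knob from 18 to 42 mm. Home, the origin is 57 mm above the tin's underside.
- stand: Wooden tool stand fixed in the robot's right half: base board 140 x 190 mm (x = -35 to 105 mm), on it a block 40 x 170 x 90 mm leaning 45 degrees from vertical towards the stand's +x, away from the robot, with two slots along the lean. Origin: on the bench under the middle of the block's lower end; z up, y along the row of slots.
- slot0 (a point): Centre of the mouth of the slot at stand y = -45 mm, about 90 mm above the bench. Each slot is 8.5 x 22.5 mm and 80 mm deep.
- slot1 (a point): Centre of the mouth of the slot at stand y = +45 mm, about 90 mm above the bench.
- file: File, about 0.18 kg, 210 mm long, in one of the two slots (which one varies), handle out: flat dark blade 6 x 20 x 100 mm, about 80 mm of it in the slot; long straight wooden handle 24 mm (own x) by 26 mm (own y, parallel to stand y). Origin: middle of the handle; own z runs from blade to handle end, handle from z = -44 to +48 mm; leans 45 to 48 degrees in the stand; slides out freely.
- file_tip (a point): Tip of the file's blade, 155 mm from the file's origin along its own -z.
- file_end (a point): Free end of the file's handle, 55 mm from the file's origin along its own +z.
- scraper: Bystander: scraper in the other slot, same blade as the file, short ball-shaped wooden handle 40 mm in diameter and 42 mm long. Origin: 155 mm from its blade tip (just beyond the ball, which spans own z = -44 to -2 mm); own z from tip to handle.
- small_tin: Bystander: small closed tin, 63 mm diameter, 59 mm high. Origin at the centre of its underside.
- sanding_block: Bystander: cork sanding block 110 x 65 x 32 mm. Origin at the centre of its underside.
- tape_measure: Bystander: grey tape measure 70 x 45 x 65 mm. Origin at the centre of its underside.
- pencil: Bystander: flat carpenter's pencil 160 x 14 x 8 mm. Origin at the centre of its underside.
- try_square: Bystander: try square, stock 120 x 22 x 18 mm with a 160 mm steel blade. Origin under the centre of the stock.
- glue_bottle: Bystander: white bottle 64 mm diameter, 170 mm high. Origin at the centre of its underside.
There are look-alikes about, which are no part of the job. What is shaped like the file but green is not meant.

How it is judged:
On the way, in this order (a step that is already met when the one before it is completed fails the run):
1. the lid sits home and level on the tin, released, the file still in its slot (horizontal distance between lid and tin below 0.006 m and z of lid in the frame of tin between 0.054 and 0.0595 m and angle between each of lid, tin's own z axis and vertical below 0.05 rad and height (world z) of tin below 0.005 m and contact force between the fingers and lid below 0.1 N and distance of file from where it was at the start of the episode below 0.02 m), for 0.2 s.
2. the file is drawn out of the stand and held (height (world z) of file_tip above 0.11 m and contact force between the fingers and file above 1 N and contact force between file and stand below 0.1 N), for 0.2 s.
At the end, for the whole second after the job is handed in: Lid home on the upright tin (centres within 6 mm, height to 2.5 mm, level to 3 degrees) and released; file held still, level within 15 degrees, handle middle 140 mm and both ends 110 mm or more above the bench, touching only the gripper; other things moved under 30 mm (all of step 2 and horizontal distance between lid and tin below 0.006 m and z of lid in the frame of tin between 0.054 and 0.0595 m and angle between each of lid, tin's own z axis and vertical below 0.05 rad and height (world z) of tin below 0.005 m and contact force between each of the fingers, file and lid below 0.1 N and height (world z) of file above 0.14 m and height (world z) of file_end above 0.11 m and angle between file's own z axis and vertical between 1.309 and 1.833 rad and linear speed of file below 0.05 m/s and contact force between file and tin below 0.1 N and contact force between file and scraper below 0.1 N and contact force between file and glue_bottle below 0.1 N and distance of each of small_tin, sanding_block, tape_measure, pencil, try_square, glue_bottle, scraper from where it was at the start of the episode below 0.03 m); the arm keeps its last pose, push and grip.
It fails at once if a bystander is disturbed (moved 30 mm or more) (distance of any of small_tin, sanding_block, tape_measure, pencil, try_square, glue_bottle, scraper from where it was at the start of the episode above 0.03 m).
It fails at once if the tin is tipped (angle between tin's own z axis and vertical above 0.25 rad).
It fails at once if the lid is dropped or thrown rather than set down (linear speed of lid above 0.5 m/s and contact force between the fingers and lid below 0.01 N).
It also fails if it takes over 48 s, if anything falls off the work surface, if the arm or the gripper's body presses on something with over 40 N, if the wrist force passes 120 N, or if a joint passes its speed limit or range.

## Working session

There is one attempt and no reset: what is moved stays moved. The work goes in short steps, Python scripts to look and compute and a shell command to move; the robot and the scene stay as the last step left them, time stands still between calls to the robot, and variables do not carry over. Pictures are saved under pics/ and viewed, at most 10 in all, crops included, and the job is handed in when it is done.

```bash
mkdir -p pics; ls; python3 - <<'E'
from station import env
import cv2
for n in("scene","top"):
    cv2.imwrite(f"pics/{n}0.png",env.read_camera(n)[:,:,::-1])
    c=env.calibration(n);print(n,c)
print(env.state())
E
```

```text
pics
scene {'mtx': array([[613.68360335,   0.        , 317.35267474],
       [  0.        , 613.68360335, 239.60976463],
       [  0.        ,   0.        ,   1.        ]]), 'dist_coeffs': array([-0.01322214,  0.        ,  0.        ,  0.        ,  0.        ]), 'position': array([ 1.26447906, -0.56585178,  1.05341655]), 'orientation': array([ 0.83298849,  0.40183833, -0.17399536, -0.33820371])}
top {'mtx': array([[581.52847827,   0.        , 317.8125546 ],
       [  0.        , 581.52847827, 248.3931748 ],
       [  0.        ,   0.        ,   1.        ]]), 'dist_coeffs': array([-0.03216995,  0.        ,  0.        ,  0.        ,  0.        ]), 'position': array([ 0.26499108, -0.01613379,  1.40209667]), 'orientation': array([ 0.70854289, -0.69859546,  0.06674039, -0.07400723])}
{'time_s': 0.1, 'qpos': array([-1.31608851e+00,  3.59431769e-01,  1.51129483e+00, -4.06271229e-06,
        1.27247880e+00, -1.15106964e-01]), 'qvel': array([-1.09490993e-03, -1.55676733e-03, -1.93680387e-03, -3.72514390e-05,
       -3.49237232e-04, -6.57092710e-04]), 'tau': array([-1.56752329e-03, -5.16356134e+01, -2.71406293e+01,  6.75147283e-02,
        2.75879132e-02, -2.02746764e-05]), 'ee_pos': array([ 0.21677583, -0.5591414 ,  0.4039053 ]), 'orientation': array([ 9.82952852e-01,  1.83856034e-01, -5.81758425e-05, -8.04273024e-04]), 'force': array([ 0.49679595, -0.56173829, -0.50796076]), 'torque': array([ 0.06213728, -0.0150199 ,  0.02673555]), 'grip_force': 0.0, 'opening': 1.0031574171915054}
```

View pics/scene0.png

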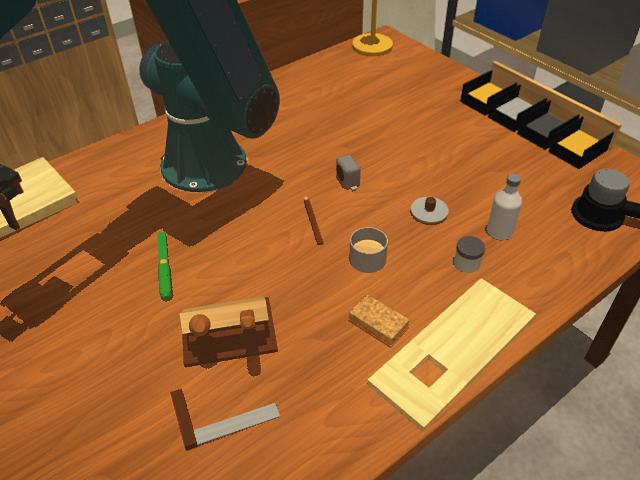

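View pics/top0.png

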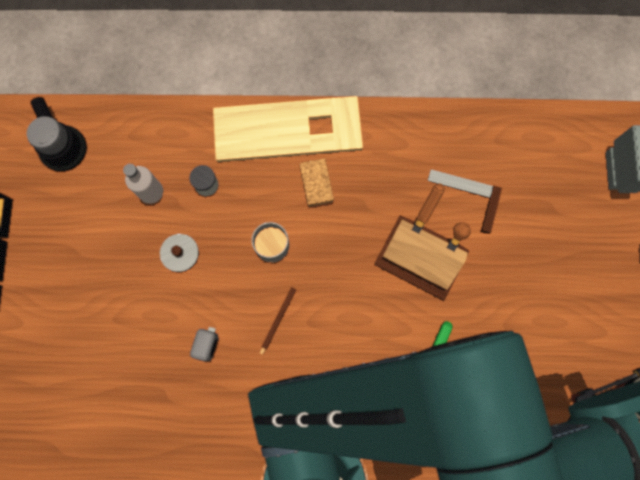

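The scene view shows the lid at (430,209), the tin at (368,250), and the stand near (228,330) with two handles. In the top view the lid knob is at (177,251), the tin at (270,242), the file handle at (430,205) and the scraper ball at (461,231).
Candidates for the file: the green look-alike at top (443,333), the long brown handle at (430,205) and the ball at (461,231). I choose (430,205). Candidates for the tin: open (270,242) and closed small tin (203,180). I choose the open one.

```bash
cat > h.py <<'E'
import numpy as np, cv2
from scipy.spatial.transform import Rotation as R
from station import env
def ray(n,uv):
    c=env.calibration(n);p=cv2.undistortPoints(np.array([[uv]],float),c["mtx"],c["dist_coeffs"])[0,0]
    return c["position"],R.from_quat(c["orientation"]).apply([*p,1.])
def atz(n,uv,z):
    o,d=ray(n,uv);return o+d*(z-o[2])/d[2]
def proj(n,P):
    c=env.calibration(n);r=R.from_quat(c["orientation"]).inv()
    return cv2.projectPoints(r.apply(np.atleast_2d(P)-c["position"]),np.zeros(3),np.zeros(3),c["mtx"],c["dist_coeffs"])[0][:,0]
def rel(pos,quat):
    """shift (m, tool axes) and turn (share of 90deg) from the present pose"""
    s=env.state();r=R.from_quat(s["orientation"])
    return r.inv().apply(pos-s["ee_pos"]),(r.inv()*R.from_quat(quat)).as_rotvec()/(np.pi/2)
E
python3 - <<'E'
from h import *
t=env.read_camera("top")[:,:,::-1];s=env.read_camera("scene")[:,:,::-1]
f=lambda i,x,y,w,h:cv2.resize(i[y:y+h,x:x+w],(400,300),interpolation=cv2.INTER_CUBIC)
# 4x3 crops
a=f(t,370,165,140,105 );a=np.hstack([f(t,370,180,160,120),f(t,150,200,160,120)])
b=np.hstack([f(s,165,280,120,90),f(s,340,185,120,90)])
cv2.imwrite("pics/crop1.png",np.vstack([a,b]))
print("knob",atz("top",(177,250.5),.042),"flange",atz("top",(178.5,252),.012),"scene",atz("scene",(430,210),.012),atz("scene",(430,200),.042))
print("tin rim",atz("top",(270,241.5),.064),atz("scene",(368,242),.064))
E
```

```text
knob [0.53011006 0.33704276 0.042     ] flange [0.53226999 0.34090665 0.012     ] scene [0.5369348  0.33734883 0.012     ] [0.53217026 0.33743636 0.042     ]
tin rim [0.55034761 0.11260548 0.064     ] [0.56053619 0.10789525 0.064     ]
```

View pics/crop1.png

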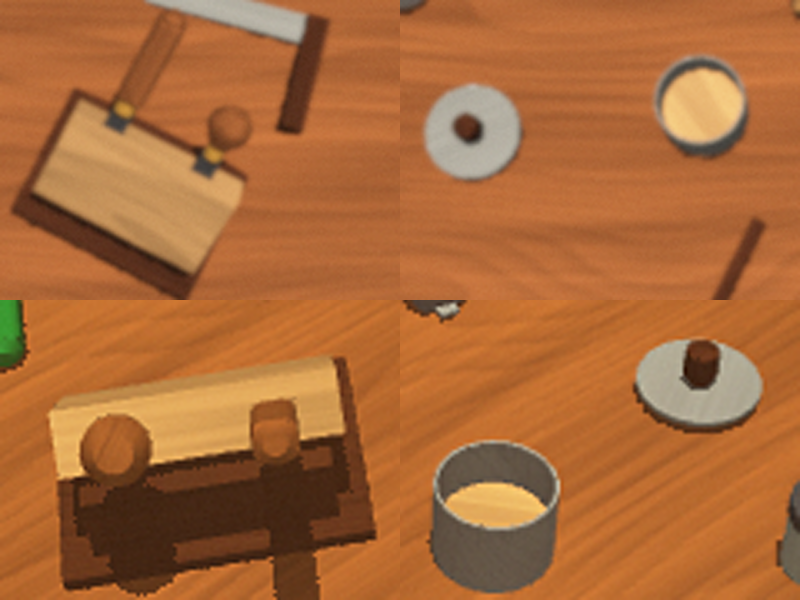

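The crops confirm the choice: the long handle is in the left slot (slot1, crop (122,110) to (172,20)), the ball scraper is in the other, the lid lies flat and the tin stands open with wax in it. Next I fit poses to the pixel outlines in both views.

```bash
python3 - <<'E'
from h import *
from scipy.optimize import least_squares as ls
th=np.linspace(0,2*np.pi,120)
def bb(n,x,y,z,r):
    p=proj(n,np.c_[x+r*np.cos(th),y+r*np.sin(th),0*th+z]);return np.r_[p.min(0),p.max(0)]
for nm,z,r,T,S in(("tin",.064,.043,[252,222.4,288.4,np.nan],[349.9,227.3,387.7,253.7]),("lid",.012,.047,[160,233.6,198.4,272],[410.8,196.4,448.6,222.8])):
    for cams in(("top",),("scene",),("top","scene")):
        f=lambda p:np.nan_to_num(np.concatenate([bb(n,*p,z,r)-(T if n=="top" else S) for n in cams]))
        q=ls(f,[.53,.2]);print(nm,cams,q.x.round(4),q.fun.round(1))
# stand: back-left, back-right base corners (top), front corners (scene), slot mouths
L=np.array([[-.035,.095,0],[.105,-.095,0],[.105,.095,0]])
cut=[("top",(374.8,264),L[0]),("top",(445.2,300),np.array([-.035,-.095,0])),("scene",(184.5,366.4),L[1]),("scene",(277.8,351.1),L[2])]
def g(p):
    o=[]
    for n,uv,l in cut:
        c,s=np.cos(p[2]),np.sin(p[2]);o.append(proj(n,[p[0]+c*l[0]-s*l[1],p[1]+s*l[0]+c*l[1],l[2]])[0]-uv)
    return np.ravel(o)
q=ls(g,[.55,-.25,-.5]);print("stand",q.x.round(4),q.fun.round(1))
x,y,a=q.x;c,s=np.cos(a),np.sin(a)
for z in (.085,.09,.095):print("slot1 mouth px?",atz("top",(418,227.2),z),atz("top",(453.2,244),z))
print("end top view z=.18",atz("top",(438,189.5),.18))
w=lambda l:np.array([x+c*l[0]-s*l[1],y+s*l[0]+c*l[1],l[2]])
for lean in(45,48):
    m=np.array([.064,.045,.09]);d=np.array([np.sin(np.radians(lean)),0,np.cos(np.radians(lean))])
    for t in(0,.031,.075,.123):P=w(m+t*d);print(lean,t,P.round(3),proj("top",P)[0].round(1),proj("scene",P)[0].round(1))
E
```

```text
tin ('top',) [0.5537 0.1123] [-0. -0.  0.  0.]
tin ('scene',) [0.5573 0.1131] [-0.2 -0.4  0.2  0.3]
tin ('top', 'scene') [0.556  0.1128] [-0.2 -1.  -0.2  0.  -0.6 -0.6 -0.3  0. ]
lid ('top',) [0.5306 0.3391] [ 0.1  0.3 -0.1 -0.3]
lid ('scene',) [0.5347 0.3384] [-0.1  0.5  0.1 -0.5]
lid ('top', 'scene') [0.5322 0.3393] [ 0.  -0.3 -0.1 -1.  -0.5 -0.1 -0.4 -1.1]
stand [ 0.4979 -0.2379 -0.4659] [-0.9  0.7 -0.9  0.5 -0.3  1.5 -0.3  0.3]
slot1 mouth px? [ 0.58441921 -0.23284527  0.085     ] [ 0.54554737 -0.31356282  0.085     ]
slot1 mouth px? [ 0.58320659 -0.23202258  0.09      ] [ 0.54448231 -0.31243371  0.09      ]
slot1 mouth px? [ 0.58199397 -0.2311999   0.095     ] [ 0.54341726 -0.31130461  0.095     ]
end top view z=.18 [ 0.64681065 -0.26269122  0.18      ]
45 0 [ 0.575 -0.226  0.09 ] [415.7 230.5] [246.5 312.8]
45 0.031 [ 0.595 -0.236  0.112] [421.3 220. ] [246.7 314.6]
45 0.075 [ 0.623 -0.25   0.143] [429.6 204.7] [247.  317.4]
45 0.123 [ 0.653 -0.266  0.177] [438.9 187.2] [247.4 320.6]
48 0 [ 0.575 -0.226  0.09 ] [415.7 230.5] [246.5 312.8]
48 0.031 [ 0.596 -0.237  0.111] [421.4 219.7] [246.8 315.5]
48 0.075 [ 0.625 -0.251  0.14 ] [429.9 204. ] [247.3 319.4]
48 0.123 [ 0.657 -0.268  0.172] [439.4 186.2] [247.9 324.1]
```

Both views agree to about 4 mm (a calibration offset), and the lid-to-tin offset agrees to 1.5 mm.

```bash
python3 - <<'E'
from h import *
q=R.from_euler("ZX",[21.2,180],degrees=True).as_quat()
for P in([.45,-.05,.40],[.5322,.3393,.36],[.5322,.3393,.20]):print([v.round(4) for v in rel(np.array(P),q)])
E
```

```text
[array([ 0.4015, -0.3905,  0.0046]), array([-0.0007, -0.0001, -0.0001])]
[array([ 0.6188, -0.7237,  0.045 ]), array([-0.0007, -0.0001, -0.0001])]
[array([ 0.6188, -0.7236,  0.205 ]), array([-0.0007, -0.0001, -0.0001])]
```

```bash
Q='0.36,-0.35,0,0,0,0,-0.4'; python3 -m crank '[0.36,-0.35,0,0,0,0,-0.4, 0.36,-0.35,0,0,0,0,-0.4, 0.36,-0.35,0,0,0,0,-0.4, 0.36,-0.35,0,0,0,0,-0.4, 0.36,-0.35,0,0,0,0,-0.4, 0.36,-0.35,0,0,0,0,-0.4, 0.36,-0.35,0,0,0,0,-0.4, 0.36,-0.35,0,0,0,0,-0.4]' 15
python3 - <<'E'
from h import *
q=R.from_euler("ZX",[21.2,180],degrees=True).as_quat()
for P in([.5322,.3393,.36],[.5322,.3393,.20]):print([v.round(4) for v in rel(np.array(P),q)])
E
```

```text
time_s: 1.2
ee_pos: [0.4256, -0.103, 0.4049]
orientation: [0.983, 0.184, 0.0, 0.0]
force: [1.7, -0.8, -0.2]
opening: 0.701
grip_force: 0.0
[array([ 0.2591, -0.3739,  0.0448]), array([ 0.0003, -0.0003, -0.0003])]
[array([ 0.259 , -0.374 ,  0.2048]), array([ 0.0003, -0.0003, -0.0003])]
```

```bash
python3 -m crank '[0.259,-0.374,0.045,0,0,0,-0.2, 0.259,-0.374,0.045,0,0,0,-0.2, 0.259,-0.374,0.045,0,0,0,-0.2, 0.259,-0.374,0.045,0,0,0,-0.2, 0.259,-0.374,0.045,0,0,0,-0.2, 0.259,-0.374,0.045,0,0,0,-0.2, 0.259,-0.374,0.045,0,0,0,-0.2, 0.259,-0.374,0.045,0,0,0,-0.2]'
python3 - <<'E'
from h import *
q=R.from_euler("ZX",[21.2,180],degrees=True).as_quat()
for P in([.5322,.3393,.28],[.5322,.3393,.20]):print([v.round(4) for v in rel(np.array(P),q)])
E
```

```text
time_s: 2.2
ee_pos: [0.5316, 0.3407, 0.3589]
orientation: [0.983, 0.185, 0.0, -0.0]
force: [-0.4, -0.3, -0.5]
opening: 0.6
grip_force: 0.0
[array([0.    , 0.0015, 0.0789]), array([-0.0004, -0.0001,  0.0018])]
[array([0.    , 0.0016, 0.1589]), array([-0.0004, -0.0001,  0.0018])]
```

```bash
python3 -m crank '[0,0.0015,0.06,0,0,0,-0.2, 0,0.0015,0.11,0,0,0,-0.2, 0,0.0015,0.118,0,0,0,-0.2, 0,0.0015,0.118,0,0,0,-0.2, 0,0.0015,0.118,0,0,0,-0.2, 0,0.0015,0.118,0,0,0,-0.2, 0,0.0015,0.118,0,0,0,-0.2, 0,0.0015,0.118,0,0,0,-0.2]'
python3 - <<'E'
from h import *
s=env.read_camera("scene")[:,:,::-1].copy();st=env.state()
print(st["ee_pos"])
P=st["ee_pos"]+R.from_quat(st["orientation"]).apply([0,0,.182]);print(P,proj("scene",P))
cv2.imwrite("pics/s2.png",cv2.resize(s[130:250,350:510],(800,600),interpolation=cv2.INTER_CUBIC))
E
```

```text
time_s: 3.2
ee_pos: [0.5321, 0.3361, 0.2422]
orientation: [0.983, 0.184, 0.0, -0.0]
force: [0.7, -0.2, 0.7]
opening: 0.598
grip_force: 0.0
[0.53202805 0.33611031 0.24204388]
[0.53209924 0.33616415 0.06004391] [[430.43778448 194.67516009]]
```

View pics/s2.png

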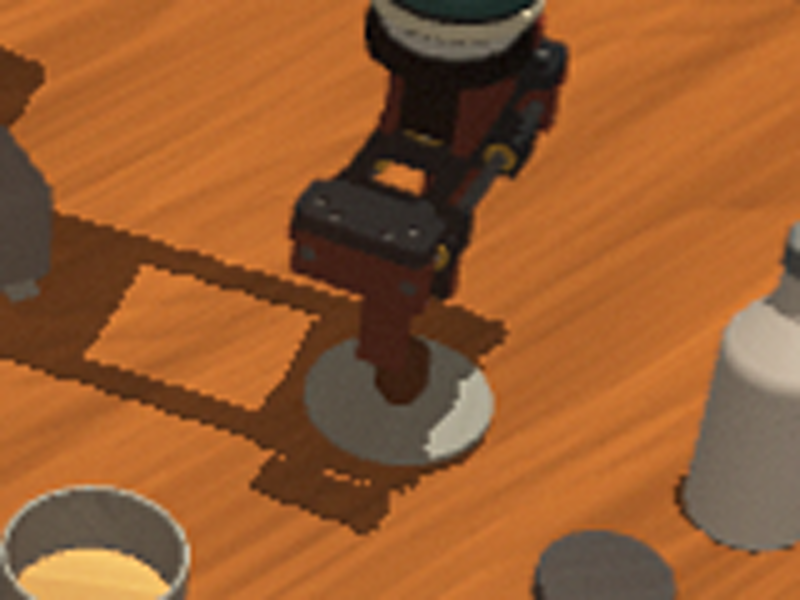

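The gripper is above the lid and its near finger hides the knob at crop (405,370). The tool sits 3 mm to the lid's right. I correct that, go down and close.

```bash
python3 -m crank '[0.001,-0.003,0.02,0,0,0,-0.2, 0.001,-0.003,0.042,0,0,0,-0.2, 0.001,-0.003,0.042,0,0,0,-0.2, 0.001,-0.003,0.042,0,0,0,-0.2, 0.001,-0.003,0.042,0,0,0,0.6, 0.001,-0.003,0.042,0,0,0,0.6, 0.001,-0.003,0.042,0,0,0,0.6, 0.001,-0.003,0.042,0,0,0,0.6]' 15
```

```text
time_s: 4.25
ee_pos: [0.532, 0.3394, 0.2002]
orientation: [0.983, 0.184, 0.0, -0.0]
force: [-0.3, 0.1, 2.6]
opening: 0.295
grip_force: 15.0
```

```bash
python3 -m crank '[0,0,-0.03,0,0,0,0.6, 0,0,-0.08,0,0,0,0.6, 0,0,-0.11,0,0,0,0.6, -0.015,0.055,-0.11,0,0,0,0.6, -0.03,0.11,-0.11,0,0,0,0.6, -0.045,0.165,-0.11,0,0,0,0.6, -0.0605,0.219,-0.11,0,0,0,0.6, -0.0605,0.219,-0.11,0,0,0,0.6]'
python3 -m crank '[0,0,0,0,0,0,0.6, 0,0,0,0,0,0,0.6, 0,0,0.02,0,0,0,0.6, 0,0,0.02,0,0,0,0.6, 0,0,0.02,0,0,0,0.6, 0,0,0.02,0,0,0,0.6, 0,0,0.02,0,0,0,0.6, 0,0,0.02,0,0,0,0.6]'
python3 - <<'E'
from h import *
s=env.read_camera("scene")[:,:,::-1];t=env.read_camera("top")[:,:,::-1];st=env.state()
print(st["ee_pos"])
cv2.imwrite("pics/s3.png",np.hstack([cv2.resize(s[190:280,320:420],(400,360),interpolation=cv2.INTER_CUBIC),cv2.resize(t[190:280,220:320],(400,360),interpolation=cv2.INTER_CUBIC)]))
E
```

```text
time_s: 5.25
ee_pos: [0.5547, 0.1097, 0.3095]
orientation: [0.983, 0.182, -0.0, 0.0]
force: [0.5, 0.4, -1.4]
opening: 0.292
grip_force: 15.0
time_s: 6.25
ee_pos: [0.5547, 0.1131, 0.29]
orientation: [0.983, 0.184, 0.0, -0.0]
force: [0.4, -0.4, -1.6]
opening: 0.294
grip_force: 15.0
[0.5546053  0.1131121  0.28983783]
```

View pics/s3.png

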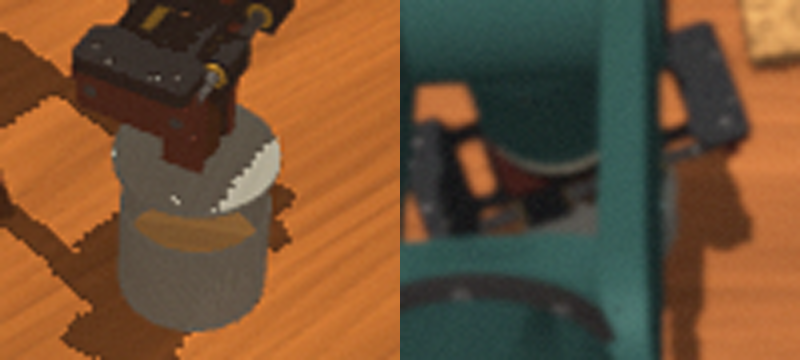

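The scene crop shows the lid held level over the tin: flange from x=111 to 281, lower edge at about y=213, tin wall from x=119 to 269. The arm hides the top view. I check the alignment in the scene camera alone, so its bias cancels.

```bash
python3 - <<'E'
from h import *
from scipy.optimize import least_squares as ls
th=np.linspace(0,2*np.pi,120)
def pts(x,y,z,r):return proj("scene",np.c_[x+r*np.cos(th),y+r*np.sin(th),0*th+z])
def lid(p):
    a=pts(*p,.1018,.047);b=pts(*p,.0968,.047)
    return np.array([a[:,0].min()-347.75,a[:,0].max()-390.25,b[:,1].max()-243.4])
q=ls(lid,[.55,.11]);print("lid",q.x,q.fun)
def tin(p):
    a=pts(*p,.03,.043);b=pts(*p,0,.043)
    return np.array([a[:,0].min()-349.75,a[:,0].max()-387.2,b[:,1].max()-272.8])
q=ls(tin,[.55,.11]);print("tin",q.x,q.fun)
E
```

```text
lid [0.55301992 0.11533429] [ 0.0576763  -0.05741678  0.00381993]
tin [0.55675249 0.11443601] [ 0.0036331  -0.00361887  0.00020607]
```

```bash
python3 - <<'E'
from h import *
s=env.read_camera("scene")[:,:,::-1]
im=cv2.resize(s[212:260,338:402],(800,600),interpolation=cv2.INTER_CUBIC)
th=np.linspace(0,2*np.pi,90)
def dr(x,y,z,r,c):
    for u,v in proj("scene",np.c_[x+r*np.cos(th),y+r*np.sin(th),0*th+z]):
        cv2.circle(im,(int((u-338+.5)*12.5),int((v-212+.5)*12.5)),2,c,-1)
dr(.5573,.1121,.1018,.047,(0,255,0));dr(.5573,.1121,.0968,.047,(0,255,255));dr(.5573,.1131,.064,.043,(0,0,255))
cv2.imwrite("pics/s4.png",im)
E
```

```text
(no output)
```

View pics/s4.png

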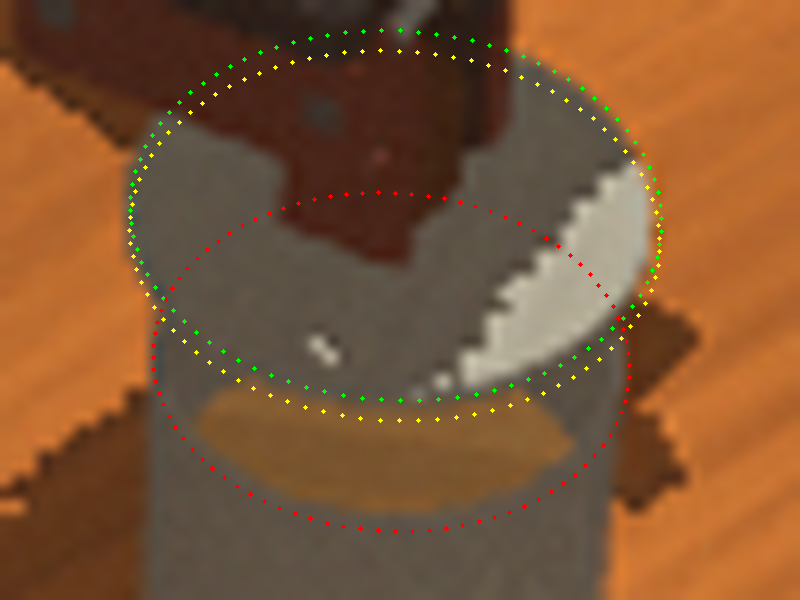

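The overlay matches the lid to within about 1–1.5 mm in x after allowing half a pixel, and in y within 1 mm. I nudge +1 mm in x and lower slowly, watching the force and height.

```bash
python3 -m crank '[0.001,0.0005,0.015,0,0,0,0.6, 0.001,0.0005,0.022,0,0,0,0.6, 0.001,0.0005,0.024,0,0,0,0.6, 0.001,0.0005,0.026,0,0,0,0.6, 0.001,0.0005,0.028,0,0,0,0.6, 0.001,0.0005,0.029,0,0,0,0.6, 0.001,0.0005,0.029,0,0,0,0.6, 0.001,0.0005,0.029,0,0,0,0.6]'
```

```text
time_s: 7.4
ee_pos: [0.5557, 0.1131, 0.2608]
orientation: [0.983, 0.184, 0.0, -0.0]
force: [-0.2, -0.4, -1.1]
opening: 0.291
grip_force: 15.0
```

No contact force with the plug 3.4 mm below the rim, so it has entered the mouth. I lower it the rest of the way.

```bash
python3 -m crank '[0,0,0.001,0,0,0,0.6, 0,0,0.002,0,0,0,0.6, 0,0,0.0025,0,0,0,0.6, 0,0,0.003,0,0,0,0.6, 0,0,0.0035,0,0,0,0.6, 0,0,0.0035,0,0,0,0.6, 0,0,0.0035,0,0,0,0.6, 0,0,0.0035,0,0,0,0.6]'
```

```text
time_s: 8.4
ee_pos: [0.5557, 0.113, 0.2572]
orientation: [0.983, 0.184, -0.0, -0.0]
force: [-0.0, -0.1, -0.8]
opening: 0.287
grip_force: 15.0
```

```bash
python3 -m crank '[0,0,0.0005,0,0,0,0.6, 0,0,0.001,0,0,0,0.6, 0,0,0.001,0,0,0,0.6, 0,0,0.001,0,0,0,0.6, 0,0,0.001,0,0,0,0.6, 0,0,0.001,0,0,0,0.6, 0,0,0.001,0,0,0,0.6, 0,0,0.001,0,0,0,0.6]'
```

```text
time_s: 9.4
ee_pos: [0.5557, 0.113, 0.2571]
orientation: [0.983, 0.184, 0.0, 0.0]
force: [-2.6, 0.4, 8.8]
opening: 0.293
grip_force: 15.0
```

Contact: 9 N upward at the expected home height. I release and lift.

```bash
python3 -m crank '[0,0,0,0,0,0,0.4, 0,0,0,0,0,0,0.2, 0,0,0,0,0,0,-0.2, 0,0,0,0,0,0,-0.2, 0,0,0,0,0,0,-0.2, 0,0,-0.02,0,0,0,-0.2, 0,0,-0.06,0,0,0,-0.2, 0,0,-0.12,0,0,0,-0.2]'
python3 - <<'E'
from h import *
s=env.read_camera("scene")[:,:,::-1]
im=cv2.resize(s[212:284,330:426],(800,600),interpolation=cv2.INTER_CUBIC)
th=np.linspace(0,2*np.pi,90)
for z,r,c in((.069,.047,(0,255,0)),(.064,.047,(0,255,255)),(0,.043,(0,0,255))):
    for u,v in proj("scene",np.c_[.5573+r*np.cos(th),.1131+r*np.sin(th),0*th+z]):
        cv2.circle(im,(int((u-330)*8.33),int((v-212)*8.33)),1,c,-1)
cv2.imwrite("pics/s5.png",im)
# file grasp poses, stand yaw -0.466, lean a
yaw=-.466
for lean in(46.5,):
    l=np.radians(lean);o=np.array([np.cos(yaw)*1,np.sin(yaw),0]);z=np.array([0,0,1.])
    a=o*np.sin(l)+z*np.cos(l)
    G=np.array([.579,-.229,.09])+a*.068
    tz=o*np.cos(l)-z*np.sin(l)
    print("a",a,"G",G,"px",proj("top",G),proj("scene",G))
    for sg in(1,-1):
        ty=sg*np.cross(tz,a);Rm=np.c_[np.cross(ty,tz),ty,tz];q=R.from_matrix(Rm)
        print(sg,"x",Rm[:,0].round(2),"y",ty.round(2))
        for up in(.163,.263):
            P=G-tz*up;d,t=rel(P,q.as_quat());print(up,P.round(4),d.round(4),t.round(4))
        tz2=R.from_quat(env.state()["orientation"]).as_euler("ZYX",degrees=True);print(tz2)
E
```

```text
time_s: 10.4
ee_pos: [0.5549, 0.113, 0.3758]
orientation: [0.983, 0.184, -0.002, -0.0]
force: [0.5, 0.2, 0.6]
opening: 0.599
grip_force: 0.0
a [ 0.64802966 -0.3259226   0.68835458] G [ 0.62306602 -0.25116274  0.13680811] px [[429.46509468 205.24234035]] [[247.07855034 319.78569282]]
1 x [ 0.65 -0.33  0.69] y [-0.45 -0.89  0.  ]
0.163 [ 0.5228 -0.2007  0.255 ] [-0.1473  0.2799  0.1293] [-0.2025  0.4479  0.5051]
0.263 [ 0.4613 -0.1698  0.3276] [-0.1928  0.229   0.0561] [-0.2025  0.4479  0.5051]
[ 21.20194324  -0.55080143 179.84381248]
-1 x [-0.65  0.33 -0.69] y [ 0.45  0.89 -0.  ]
0.163 [ 0.5228 -0.2007  0.255 ] [-0.1473  0.2799  0.1293] [-0.5439 -0.246  -1.385 ]
0.263 [ 0.4613 -0.1698  0.3276] [-0.1928  0.229   0.0561] [-0.5439 -0.246  -1.385 ]
[ 21.20194324  -0.55080143 179.84381248]
```

View pics/s5.png

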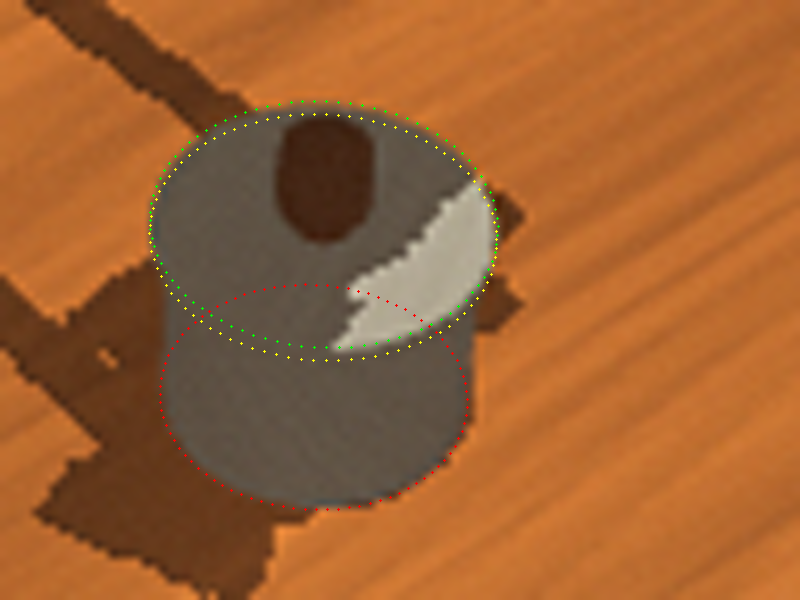

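The lid sits home: its outline matches the predicted flange ellipse at z=64–69 mm (left edge 152, right edge 497), centred over the tin and level. Now the file: I turn and move to the pre-grasp pose 100 mm off the handle.

```bash
python3 -m crank '[-0.193,0.229,0.056,-0.2025,0.448,0.505,-0.2, -0.193,0.229,0.056,-0.2025,0.448,0.505,-0.2, -0.193,0.229,0.056,-0.2025,0.448,0.505,-0.2, -0.193,0.229,0.056,-0.2025,0.448,0.505,-0.2, -0.193,0.229,0.056,-0.2025,0.448,0.505,-0.2, -0.193,0.229,0.056,-0.2025,0.448,0.505,-0.2, -0.193,0.229,0.056,-0.2025,0.448,0.505,-0.2, -0.193,0.229,0.056,-0.2025,0.448,0.505,-0.2]'
python3 - <<'E'
from h import *
yaw=-.466;l=np.radians(46.5);o=np.array([np.cos(yaw),np.sin(yaw),0]);z=np.array([0,0,1.])
a=o*np.sin(l)+z*np.cos(l);G=np.array([.579,-.229,.09])+a*.068;tz=o*np.cos(l)-z*np.sin(l);ty=np.cross(tz,a)
q=R.from_matrix(np.c_[np.cross(ty,tz),ty,tz])
s=env.state();print(s["qpos"].round(2))
for up in(.163,.213,.263):print(up,*[v.round(4) for v in rel(G-tz*up,q.as_quat())])
im=env.read_camera("scene")[:,:,::-1]; t=env.read_camera("top")[:,:,::-1]
cv2.imwrite("pics/s6.png",np.hstack([cv2.resize(im[220:400,150:330],(400,400),interpolation=cv2.INTER_CUBIC),cv2.resize(t[140:320,350:530],(400,400),interpolation=cv2.INTER_CUBIC)]))
E
```

```text
time_s: 11.45
ee_pos: [0.4644, -0.1826, 0.3564]
orientation: [0.915, -0.213, 0.335, 0.075]
force: [0.5, 0.5, -0.4]
opening: 0.599
grip_force: 0.0
[-0.54  0.16  2.09  0.29  0.2   1.23]
0.163 [-0.0192 -0.0088  0.1165] [-0.0069  0.037   0.0022]
0.213 [-0.0221 -0.0094  0.0666] [-0.0069  0.037   0.0022]
0.263 [-0.025  -0.0099  0.0166] [-0.0069  0.037   0.0022]
```

View pics/s6.png

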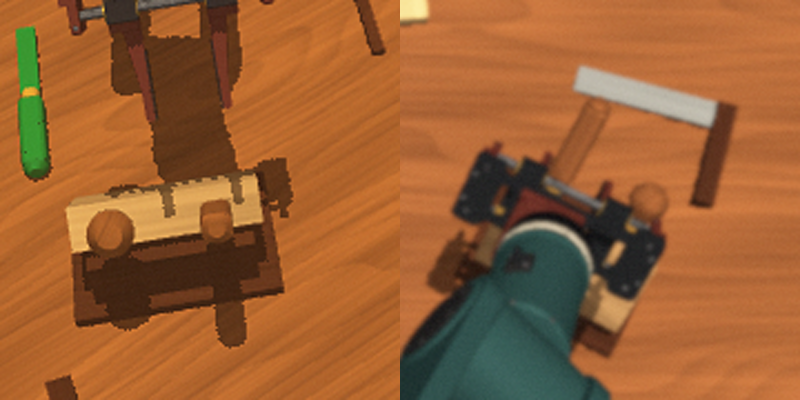

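The scene crop shows the stand with both tools untouched (ball at (110,230), file handle end at (215,220)), the fingers behind and above them. The wrist (q5) is at its limit, so full perpendicular isn't reachable here. I use a 28° tilt instead: the pads still close on the same sides.

```bash
cat >> h.py <<'E'
yaw=-.466;l=np.radians(46.5);o=np.array([np.cos(yaw),np.sin(yaw),0]);Z=np.array([0,0,1.])
a=o*np.sin(l)+Z*np.cos(l);G=np.array([.579,-.229,.09])+a*.072
def pose(p,tilt,up=.163):
    t=np.radians(tilt);tz=o*np.sin(t)-Z*np.cos(t);tx=o*np.cos(t)+Z*np.sin(t)
    return p-tz*up,R.from_matrix(np.c_[tx,np.cross(tz,tx),tz]).as_quat()
E
python3 - <<'E'
from h import *
for up in(.243,.163):
    p,q=pose(G,28,up);print(p.round(3),*[v.round(4) for v in rel(p,q)])
E
```

```text
[ 0.524 -0.201  0.354] [ 0.0461 -0.0089  0.0411] [-0.007  -0.1344  0.0035]
[ 0.557 -0.218  0.283] [ 0.0293 -0.0081  0.1193] [-0.007  -0.1344  0.0035]
```

```bash
python3 -m crank '[0.046,-0.009,0.041,-0.007,-0.134,0.003,-0.2, 0.046,-0.009,0.041,-0.007,-0.134,0.003,-0.2, 0.046,-0.009,0.041,-0.007,-0.134,0.003,-0.2, 0.046,-0.009,0.041,-0.007,-0.134,0.003,-0.2, 0.046,-0.009,0.041,-0.007,-0.134,0.003,-0.2, 0.046,-0.009,0.041,-0.007,-0.134,0.003,-0.2, 0.046,-0.009,0.041,-0.007,-0.134,0.003,-0.2, 0.046,-0.009,0.041,-0.007,-0.134,0.003,-0.2]'
python3 - <<'E'
from h import *
s=env.state();print(s["qpos"].round(2),s["ee_pos"])
for up in(.243,.163):
    p,q=pose(G,28,up);print(p.round(3),*[v.round(4) for v in rel(p,q)])
im=env.read_camera("scene")[:,:,::-1]; t=env.read_camera("top")[:,:,::-1]
cv2.imwrite("pics/s7.png",np.hstack([cv2.resize(im[260:360,200:300],(400,400),interpolation=cv2.INTER_CUBIC),cv2.resize(t[160:260,390:490],(400,400),interpolation=cv2.INTER_CUBIC)]))
r=R.from_quat(s["orientation"])
for y in(-.027,.027):
    P=s["ee_pos"]+r.apply([0,y,.182]);print(((proj("scene",P)[0]-[200,260])*4).round(),((proj("top",P)[0]-[390,160])*4+[400,0]).round())
E
```

```text
time_s: 12.55
ee_pos: [0.5237, -0.2014, 0.3545]
orientation: [0.944, -0.224, 0.236, 0.056]
force: [-0.8, -0.1, -0.0]
opening: 0.6
grip_force: 0.0
[-0.49  0.26  1.88  0.03  0.52  1.52] [ 0.52372459 -0.201367    0.3545406 ]
[ 0.524 -0.201  0.354] [-0.0002 -0.0001  0.0003] [ 0.0002 -0.001   0.    ]
[ 0.557 -0.218  0.283] [-0.0004 -0.0002  0.0803] [ 0.0002 -0.001   0.    ]
[227. 110.] [512. 171.]
[110. 129.] [602. 215.]
```

View pics/s7.png

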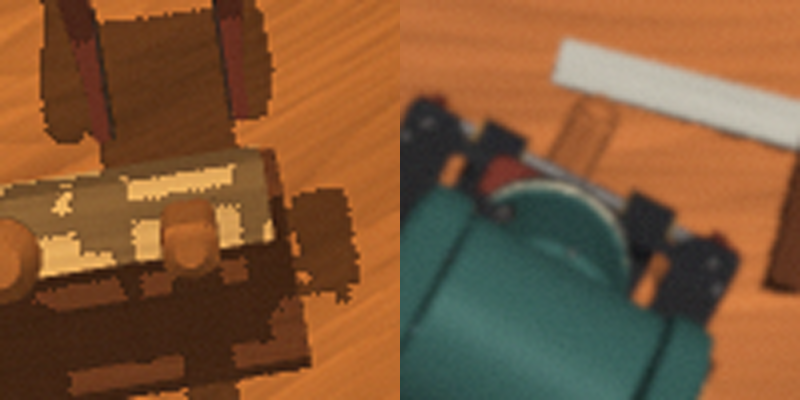

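Fingertips at crop (108,138) and (238,118) match the prediction; the handle end at (190,238) lines up laterally with the modelled axis. I go down 80 mm along the tool and close.

```bash
python3 -m crank '[0,0,0.02,0,0,0,-0.2, 0,0,0.04,0,0,0,-0.2, 0,0,0.06,0,0,0,-0.2, 0,0,0.075,0,0,0,-0.2, 0,0,0.08,0,0,0,-0.2, 0,0,0.08,0,0,0,-0.2, 0,0,0.08,0,0,0,-0.2, 0,0,0.08,0,0,0,-0.2]' 20
python3 -m crank '[0,0,0,0,0,0,0.1, 0,0,0,0,0,0,0.2, 0,0,0,0,0,0,0.4, 0,0,0,0,0,0,0.6, 0,0,0,0,0,0,0.6, 0,0,0,0,0,0,0.6, 0,0,0,0,0,0,0.6, 0,0,0,0,0,0,0.6]' 40
python3 - <<'E'
from h import *
s=env.state();p0=s["ee_pos"];r=R.from_quat(s["orientation"])
print("pull 1m in tool axes",r.inv().apply(a).round(4))
E
```

```text
time_s: 13.65
ee_pos: [0.5574, -0.2183, 0.2845]
orientation: [0.944, -0.224, 0.236, 0.056]
force: [0.3, 0.4, 0.4]
opening: 0.602
grip_force: 0.0
time_s: 14.65
ee_pos: [0.5575, -0.2182, 0.2839]
orientation: [0.944, -0.224, 0.236, 0.056]
force: [0.3, 0.3, 1.7]
opening: 0.296
grip_force: 40.0
pull 1m in tool axes [ 9.64e-01  1.00e-04 -2.66e-01]
```

```bash
python3 -m crank '[0.007,0,-0.002,0,0,0,0.6, 0.014,0,-0.004,0,0,0,0.6, 0.021,0,-0.006,0,0,0,0.6, 0.028,0,-0.008,0,0,0,0.6, 0.035,0,-0.0097,0,0,0,0.6, 0.042,0,-0.0116,0,0,0,0.6, 0.048,0,-0.0133,0,0,0,0.6, 0.048,0,-0.0133,0,0,0,0.6]'
```

```text
time_s: 15.65
ee_pos: [0.5902, -0.2347, 0.3189]
orientation: [0.944, -0.224, 0.237, 0.056]
force: [-1.7, 0.8, 2.2]
opening: 0.291
grip_force: 40.0
```

Only small forces, so it slides freely. I pull the remaining distance.

```bash
python3 -m crank '[0.01,0,-0.0028,0,0,0,0.6, 0.02,0,-0.0055,0,0,0,0.6, 0.03,0,-0.0083,0,0,0,0.6, 0.04,0,-0.011,0,0,0,0.6, 0.05,0,-0.0138,0,0,0,0.6, 0.06,0,-0.0166,0,0,0,0.6, 0.07,0,-0.0194,0,0,0,0.6, 0.08,0,-0.022,0,0,0,0.6]'
python3 - <<'E'
from h import *
s=env.state();print(s["force"],s["qpos"].round(2))
P=s["ee_pos"]+R.from_quat(s["orientation"]).apply([0,0,.163]);print("grasp",P,"tip",P-a*.152)
for dz in(.06,.10):
    t,q=pose(P+Z*dz-o*.05,-15.5);print(t,*[v.round(3) for v in rel(t,q)])
E
```

```text
time_s: 16.65
ee_pos: [0.644, -0.2618, 0.3757]
orientation: [0.944, -0.224, 0.236, 0.056]
force: [0.8, 0.4, -2.1]
opening: 0.297
grip_force: 40.0
[ 0.84331835  0.41891226 -2.09086821] [-0.49  0.41  1.57  0.02  0.67  1.54]
grasp [ 0.71248667 -0.29630023  0.2319089 ] tip [ 0.61398617 -0.24675999  0.127279  ]
[ 0.70673322 -0.29340657  0.44898066] [ 0.096  0.    -0.032] [ 0.    -0.484  0.   ]
[ 0.70673322 -0.29340657  0.48898066] [ 0.115  0.    -0.067] [ 0.    -0.484  0.   ]
```

```bash
python3 -m crank '[0.02,0,-0.007,0,-0.04,0,0.6, 0.035,0,-0.012,0,-0.11,0,0.6, 0.05,0,-0.017,0,-0.18,0,0.6, 0.065,0,-0.022,0,-0.25,0,0.6, 0.08,0,-0.027,0,-0.32,0,0.6, 0.09,0,-0.03,0,-0.39,0,0.6, 0.096,0,-0.032,0,-0.46,0,0.6, 0.096,0,-0.032,0,-0.484,0,0.6]'
python3 -m crank '[0,0,0,0,0,0,0.6, 0,0,0,0,0,0,0.6, 0,0,0,0,0,0,0.6, 0,0,0,0,0,0,0.6, 0,0,0,0,0,0,0.6, 0,0,0,0,0,0,0.6, 0,0,0,0,0,0,0.6, 0,0,0,0,0,0,0.6]'
python3 - <<'E'
from h import *
s=env.state();P=s["ee_pos"]+R.from_quat(s["orientation"]).apply([0,0,.163])
im=env.read_camera("scene")[:,:,::-1]
for d in(-.152,0,.058):print((P+o*d).round(3),proj("scene",P+o*d)[0])
cv2.imwrite("pics/s8.png",im)
E
```

```text
time_s: 17.65
ee_pos: [0.7068, -0.2935, 0.4485]
orientation: [0.964, -0.229, -0.131, -0.031]
force: [0.4, 0.4, -2.7]
opening: 0.298
grip_force: 40.0
time_s: 18.65
ee_pos: [0.7058, -0.2928, 0.4486]
orientation: [0.964, -0.229, -0.131, -0.031]
force: [-0.2, 0.5, -1.4]
opening: 0.293
grip_force: 40.0
[ 0.531 -0.205  0.292] [231.75857556 222.62230887]
[ 0.667 -0.273  0.292] [241.12421968 285.51879477]
[ 0.719 -0.299  0.292] [245.2449102  313.14183905]
```

View pics/s8.png

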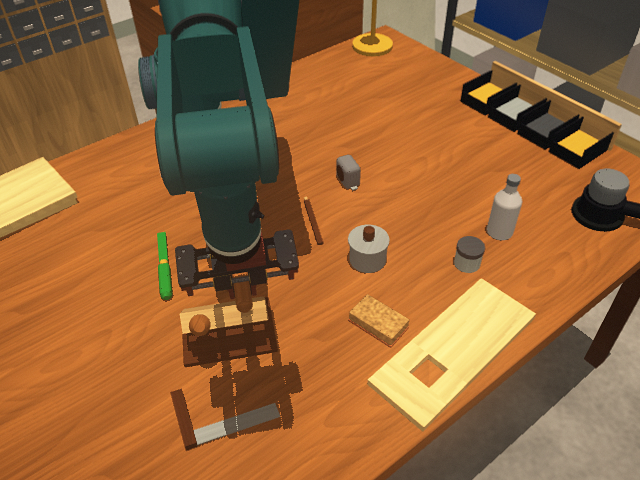

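The picture shows the file in the gripper, handle end at about (245,308), where a level file should appear. The lidded tin is at (368,247), the scraper is still in its slot at (200,325), and the rest is unmoved. I hand in.

```bash
python3 -c "
from station import env
print(env.job_done())"
```

```text
the job is handed in; nothing more can be done
None
```

The job is handed in: the lid is home and level on the tin and released, and the file is held level about 29 cm above the bench. The scraper is still in its slot and nothing else visibly moved; the hand-in returned no verdict.

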